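# Level the tart-resting shelf with the spirit level

### The arm

A 6-joint arm with a two-finger parallel gripper is mounted at the origin on the work surface. World frame = base frame: x ahead of the robot, y to its left, z up, the work surface at z = 0. Lengths are in mm, angles in rad, forces in N, time in s.
With the tool pointing down it reaches from about 275 to 750 mm from the base axis. Payload 10.2 kg.
Tool frame: the origin (TCP) lies at the very end of the fingers, on their centre line; the grasp point (between the pads) lies 19 mm behind it; x points along the fingers, z is the direction in which the jaws open and shut, and the axes are right-handed (so a half turn about x gives the same grasp; the last joint's range is limited). The gripper opens to 85 mm and grips with 20 to 120 N. Pads are 22 mm wide; open, the fingers measure 114 mm over their backs; the gripper's body (76 mm by 85 mm) begins 54 mm behind the grasp point. The pads swing forward as they close: fully open they stand 13 mm farther back than shut.
Start: joints at [0.955, 0.313, 1.498, -0, 1.331, -0.223], TCP at [200.971, 485.017, 194.694] pointing down, gripper open.
Joint ranges: [-2.94, 2.94], [-0.97, 2.17], [0.19, 2.56], [-1.23, 4.37], [0.02, 3.11], [-2.88, 2.88]. Speed limits (rad/s): [2.39, 2.39, 3.01, 3.14, 3.14, 3.14].

### API

Orientations are given as a unit quaternion [w, x, y, z].
In Python, from rig import sense, vision, job gives the robot as it stands. The module is installed in compiled form; this text tells all that it offers.
- The arm moves only by the shell command python3 -m pendant 'ROWS' [FORCE]. ROWS is JSON, a list of rows, each a list of 7 numbers: the turn, a rotation vector about the tool's x, y, z in rad, then the shift along the tool's x, y, z in cm, then the opening, from 0 (shut) to 1 (fully open). A call has exactly 5 rows; each row is the pose to reach, as a shift and turn from the pose commanded when the call began, along the tool's axes at that moment; what a row does not reach only later rows make up. A row lasts 1/8 s, in which the tool goes at most 62.5 mm and 10.7 degrees, less where a joint would pass 70% of its speed; a pose out of reach is approached as far as the arm can. A call with a gripper value outside its range is refused whole. The fingers move at their own pace and stop on an object; FORCE is the grip in N (left out, the last holds). Time passes only in rows, so rows that repeat a pose let the fingers close, or fill a call up. It gives the time, the measured TCP pose, the force and the opening at its end, in the units of the state.
- sense(): the state, without advancing time (a new reading comes with each control period).
- vision.capture(name): name is "scene" or "top" or "wrist"; returns the picture (480x640x3 uint8, red, green, blue); there is no depth.
- vision.calibration(name): a dict with "K" (3x3 intrinsics, pixels), "extrinsics" (4x4, takes a point from camera to world coordinates). Camera axes: x right, y up, looking along -z (the intrinsics and any distortion apply to the point x, -y, -z); pixel columns grow to the right and rows downward; lengths in mm; the calibration is good to about 2 mm. A picture is of the moment at which its call begins: read the wrist's pose just before it. calibration takes no time and is no camera call; for the wrist camera it gives the pose at the moment of the call.
- job.finish_job(): hands the job in, once; it reports no verdict.
The state is a dict: "time_s": time; "joints": joint angles; "dq": joint speeds; "tau": joint torques, N m; "eef_pos": TCP position; "ee_rot": TCP orientation; "force": force on the tool from outside, world axes, zero at the start; "wrist_torque": the same for the moment, N m; "grip_width": opening from 0.0 (shut) to 1.0 (fully open).
Only numpy, scipy, OpenCV 4.12 (cv2) and the standard library are available. Lean on these libraries where they do the work, as an engineer would, in place of code of your own. Each camera call takes 0.05 s, during which the arm holds its last target.

### The job

Slide the spirit level's sleeve down over the shelf's spigot until it sits flat on the shelf, with its vial running along the shelf's length (from the hinged end towards the levelling foot), and let go of it. Then grip the knob of the sprung levelling foot, press it down to its stop and, still pressing, turn it until the bubble is centred between the two lines; finish while still holding the knob pressed down with the bubble centred. Leave the other kitchen things where they are.

Things in the scene. Friction and masses are not known exactly. Their poses are not given: they have to be found in the camera images.
- level: Spirit level, loose on the table, 260 g: bare aluminium T, stem along its x (x = -66 to 43 mm, up to 34 wide), cross-head along y (76 long, 24 wide, at x = 55 mm), 16 high. An upright square sleeve, 30 x 30 mm, 56 mm high, goes through the stem: grip its flats that face +-y, 40 mm stand above the stem. Square bore 14 mm wide, open below. Origin: centre of the bore at the underside; z up
- vial (a point): Middle of the green vial on the level's cross-head, 55 mm from the sleeve's axis (level's +x) and 19 mm above the underside. The vial is 56 mm long along the level's y, 17 mm wide; two black rings 21 mm apart are its lines. Axes as the level's. Either way round on the shelf will do
- bubble (a joint): Place of the white bubble (20 x 10 mm) in the vial as an angle about the sleeve's axis, rad: 0 = centred between the lines, positive towards the level's +y, 0.018 rad = 1 mm. It goes towards the higher end by 11 rad per rad of tilt along the vial (with the level on the shelf about 0.2 rad = 11 mm per rad of knob turn), at most 0.24 rad, and settles in about 0.5 s
- spigot_base (a point): Foot of the round steel spigot, on the top of the shelf (190 x 315 mm steel plate, about 75 mm above the table). Spigot 12 mm wide, 22 mm high, its last 6 mm tapering to 6 mm. z is up out of the shelf (within 0.03 rad of vertical); y runs along the shelf from its hinged end (hinge at y = -100 mm) to the levelling knob (at y = +160 mm, x = 0)
- knob_grip (a point): Centre of the round black fluted knob of the levelling foot, on its axis at the height to grip, 25 mm above the shelf. The knob is 40 mm across, its grip reaches from 9 to 43 mm above the shelf; nothing else stands within 75 mm of its axis on the shelf
- foot_knob (a joint): Turn of the knob in rad, growing clockwise seen from above, stops at 0 and 2.8. Clockwise raises this end of the shelf, knob included, by 4.7 mm per rad. It turns stiffly (0.25 N m) and stays where left. At the start this end, once pressed, is always too low: 0.4 to 1.3 rad clockwise makes it level, differing each time as the table is uneven; one grasp is enough
- sprung_foot (a joint): How far the sprung foot is pressed in, as the angle of the shelf about its hinge, rad: 0 = free, 0.015 = down on its stop, where the knob has sunk by about 4 mm. Pressing on the knob, it begins to give at about 4 N and is on its stop at about 12 N. It springs back up when released, and then the bubble reads wrong
- docker: Bystander: wooden spiked dough roller, roller 90 mm long and 44 mm across, handle 120 mm along its -x, lying on the table; origin on the table under the joint of roller and handle
- rolling_pin: Bystander: wooden rolling pin, 60 mm thick, 364 mm long along its y, origin on the table under its middle
- mixing_bowl: Bystander: white bowl, 150 mm across, 70 mm high, origin under its centre
- jar: Bystander: closed glass jar, 70 mm across, 110 mm high, origin under its centre
- tart_ring: Bystander: steel tart ring, 80 mm across, 30 mm high, origin at the table at its centre
- scraper: Bystander: flat dough scraper, steel blade 90 x 120 mm with a wooden grip 22 mm thick, origin on the table under its middle
- tart_pan: Bystander: dark shallow tart pan, 200 mm across, 30 mm high, origin under its centre
There are look-alikes about, which are no part of the job. What is shaped like the level but blue, purple or red is not meant.

How it is judged (in metres and radians):
On the way, in this order (a step that is already met when the one before it is completed fails the run):
1. the level sits flat on the shelf over the spigot, vial along the shelf, let go (z of level in the frame of spigot_base below 0.002 m and distance between level and spigot_base below 0.004 m and angle between the z axis of level and the z axis of spigot_base, either way round below 0.03 rad and angle between the y axis of level and the y axis of spigot_base, either way round below 0.3 rad and contact force between the fingers and level below 0.2 N), for 0.3 s.
2. the knob is gripped and pressed down to its stop (value of joint sprung_foot above 0.012 rad and contact force between the fingers and foot_knob above 2 N), for 0.6 s.
3. still pressed, the bubble is centred by turning the knob (all of step 2 and value of joint bubble between -0.055 and 0.055 rad), for 0.4 s.
At the end, for the whole second after the job is handed in: The level sits on the spigot, untouched (within 2 mm of flush, flat within 0.03 rad, vial within 0.3 rad of the shelf's length); the fingers hold the knob (over 2 N) with the foot pressed in beyond 0.012 of 0.015 rad; the bubble is within 3 mm (0.055 rad) of the centre (all of step 1 and all of step 3 and contact force between the arm and level below 0.2 N); the arm keeps its last pose, push and grip.
It fails at once if another kitchen thing is moved by more than 40 mm (distance of any of docker, rolling_pin, mixing_bowl, jar, tart_ring, scraper, tart_pan from where it was at the start of the episode above 0.04 m).
It also fails if it takes over 58 s, if anything falls off the work surface, if the arm or the gripper's body presses on something with over 40 N, if the wrist force passes 120 N, or if a joint passes its speed limit or range.

## Working session

There is one attempt and no reset: what is moved stays moved. The work goes in short steps, Python scripts to look and compute and a shell command to move; the robot and the scene stay as the last step left them, time stands still between calls to the robot, and variables do not carry over. Pictures are saved under pics/ and viewed, and the job is handed in when it is done.

```bash
mkdir -p pics; ls
python3 - <<'E'
from rig import sense, vision
import cv2
s=sense(); print({k:s[k] for k in s})
for n in ("scene","top","wrist"):
    c=vision.calibration(n); print(n,c)
    im=vision.capture(n); cv2.imwrite(f"pics/{n}0.png",im[:,:,::-1])
E
```

```text
pics
{'time_s': 0.0, 'joints': array([ 9.54617621e-01,  3.13504354e-01,  1.49848290e+00, -1.31466684e-05,
        1.33101556e+00, -2.23368788e-01]), 'dq': array([ 5.75784584e-06, -1.27432487e-03,  8.77114429e-04, -3.61944192e-05,
        1.21126572e-05, -4.88622837e-04]), 'tau': array([ 6.08661667e-04, -4.12273550e+01, -2.59742528e+01, -1.39375661e-04,
        4.20740369e-03,  4.71177418e-05]), 'eef_pos': array([200.76793291, 484.74031796, 194.0900648 ]), 'ee_rot': array([ 0.58749481, -0.39299819,  0.58842281,  0.39263325]), 'force': array([-0.02170206, -0.07633026,  0.21562873]), 'wrist_torque': array([-0.02181152, -0.00046882, -0.06735013]), 'grip_width': 1.0033938247938972}
scene {'K': array([[507.20494785,   0.        , 326.63114012],
       [  0.        , 507.20494785, 232.79918917],
       [  0.        ,   0.        ,   1.        ]]), 'extrinsics': array([[ 8.20341118e-02, -8.41624895e-01,  5.33795786e-01,
         1.26232468e+03],
       [ 9.96605651e-01,  7.29807884e-02, -3.80917415e-02,
        -1.23016060e+02],
       [-6.89787932e-03,  5.35108719e-01,  8.44755041e-01,
    
[... 452 characters left out ...]
+01],
       [-2.60195574e-03,  1.24079001e-01,  9.92268931e-01,
         1.54936191e+03],
       [ 0.00000000e+00,  0.00000000e+00,  0.00000000e+00,
         1.00000000e+00]])}
wrist {'K': array([[404.38071016,   0.        , 323.54045609],
       [  0.        , 404.38071016, 243.99005771],
       [  0.        ,   0.        ,   1.        ]]), 'extrinsics': array([[ 3.82417012e-01, -8.91305175e-01, -2.43582255e-01,
         1.39344990e+02],
       [ 9.23989796e-01,  3.68806269e-01,  1.01117713e-01,
         5.10043022e+02],
       [-2.92078455e-04, -2.63736652e-01,  9.64594678e-01,
         3.74131131e+02],
       [ 0.00000000e+00,  0.00000000e+00,  0.00000000e+00,
         1.00000000e+00]])}
```

View pics/top0.png

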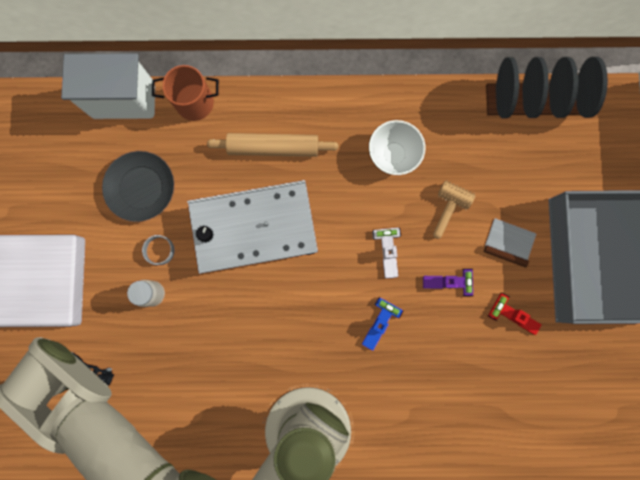

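View pics/scene0.png

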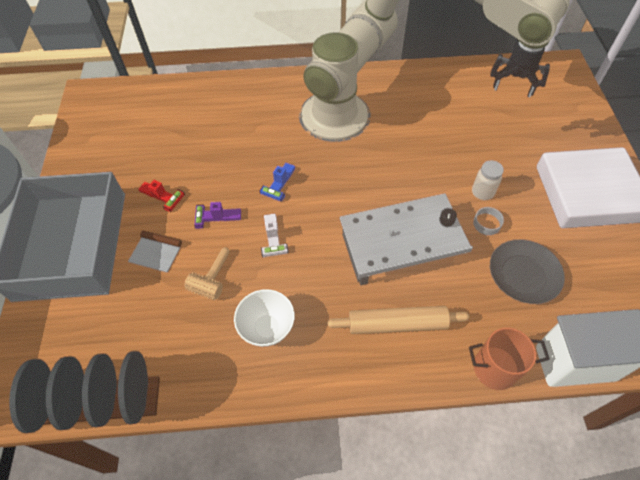

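View pics/wrist0.png

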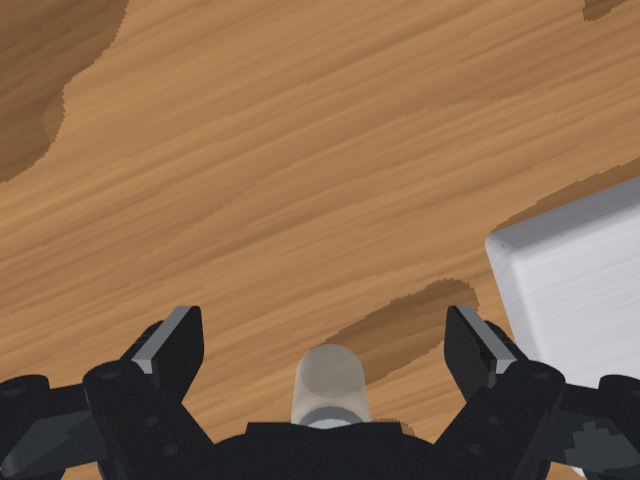

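Level-shaped candidates in the top view: grey-white at (388,250), blue at (382,322), purple at (449,282) and red at (515,313). The bare aluminium one at (388,250) is meant. The knob is at (205,233) and the spigot at about (262,225). I'll check this in a close crop.

```bash
cat > h.py <<'E'
import numpy as np, cv2
from scipy.spatial.transform import Rotation as R
from rig import sense, vision
def ray(cal,px):
    K,E=cal["K"],cal["extrinsics"]
    v=np.linalg.inv(K)@[px[0],px[1],1.]
    return E[:3,3], E[:3,:3]@np.array([v[0],-v[1],-v[2]])
def onz(cal,px,z):
    o,d=ray(cal,px); return o+d*(z-o[2])/d[2]
def proj(cal,p):
    E=cal["extrinsics"]; c=E[:3,:3].T@(np.asarray(p)-E[:3,3]); q=cal["K"]@[c[0],-c[1],-c[2]]; return q[:2]/q[2]
def tri(rays):
    A=0;b=0
    for o,d in rays:
        d=d/np.linalg.norm(d); M=np.eye(3)-np.outer(d,d); A=A+M; b=b+M@o
    p=np.linalg.solve(A,b); return p,[np.linalg.norm((np.eye(3)-np.outer(d,d)/(d@d))@(p-o)) for o,d in rays]
def rot(s=None):
    w,x,y,z=(s or sense())["ee_rot"]; return R.from_quat([x,y,z,w])
def down(psi):  # tool x down, jaw axis z at heading psi in world
    z=np.array([np.cos(psi),np.sin(psi),0]); x=np.array([0,0,-1.]); return R.from_matrix(np.c_[x,np.cross(z,x),z])
def delta(pos,Rt):
    s=sense(); r=rot(s); return (r.inv()*Rt).as_rotvec().round(3), (r.inv().apply(np.asarray(pos)-s["eef_pos"])/10).round(2)
def crop(im,x0,y0,x1,y1,f,name):
    c=cv2.resize(im[y0:y1,x0:x1,::-1],None,fx=f,fy=f,interpolation=cv2.INTER_CUBIC); cv2.imwrite("pics/"+name,c)
E
python3 - <<'E'
from h import *
t=cv2.imread("pics/top0.png")[:,:,::-1]; s=cv2.imread("pics/scene0.png")[:,:,::-1]
crop(t,360,215,420,285,6,"c_top_level.png"); crop(t,180,170,330,285,5,"c_top_shelf.png"); crop(s,330,185,480,290,5,"c_sc_shelf.png")
ct=vision.calibration("top"); cs=vision.calibration("scene")
print("knob",tri([ray(ct,(205,233)),ray(cs,(448,216))]))
print("spig",tri([ray(ct,(262,225)),ray(cs,(397,233))]))
st=sense();print(rot(st).as_matrix().round(3))
E
```

```text
knob (array([515.38308642, 259.94326266, 103.0671038 ]), [np.float64(1.4253590718737301), np.float64(1.4253590718738092)])
spig (array([539.35699698, 117.93288191,  73.8399506 ]), [np.float64(3.141383147587336), np.float64(3.1413831475873684)])
[[-0.001 -0.924  0.383]
 [-0.001  0.383  0.924]
 [-1.     0.    -0.001]]
```

View pics/c_top_level.png

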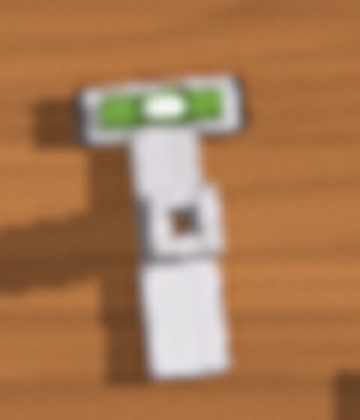

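View pics/c_top_shelf.png

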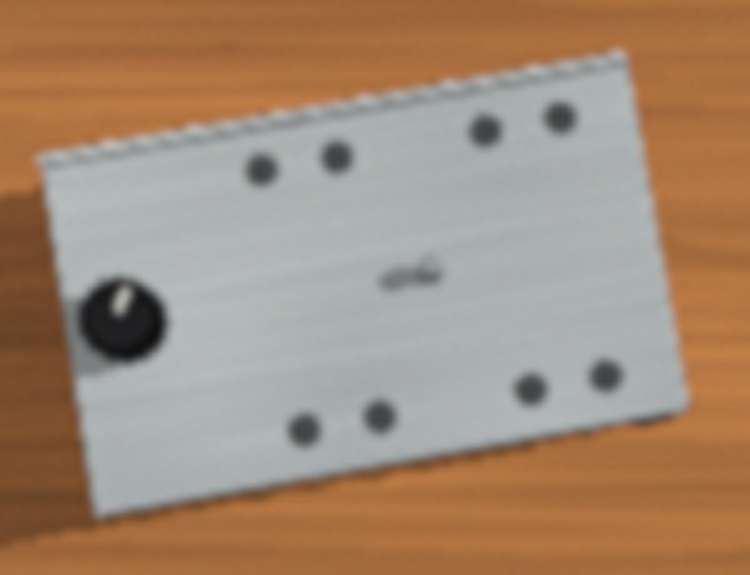

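View pics/c_sc_shelf.png

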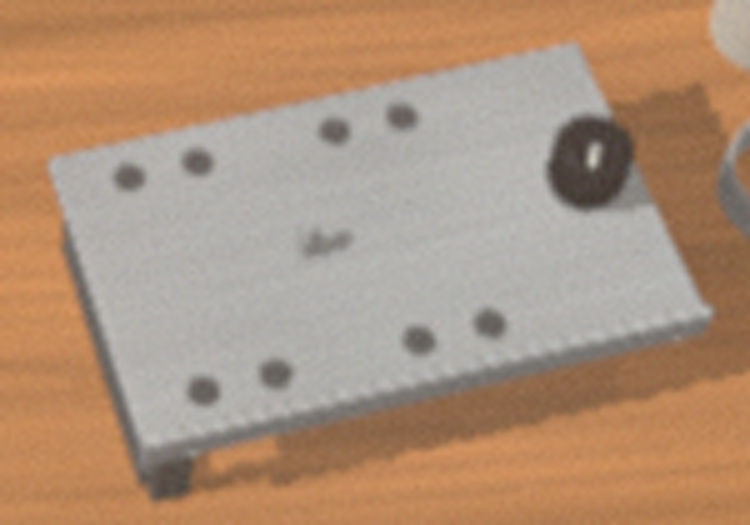

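The crop shows a bare aluminium T with its sleeve bore at about (390.3,252) and the vial at (387.5,232.5), so the choice holds. Next I'll work out its pose and a viewing pose with the wrist camera.

Run:
```python
from h import *
ct=vision.calibration("top")
b=onz(ct,(390.3,252),56); v=onz(ct,(387.5,232.5),19)
print(b,v,np.linalg.norm((v-b)[:2]),"yaw",np.arctan2(v[1]-b[1],v[0]-b[0]))
yaw=np.arctan2(v[1]-b[1],v[0]-b[0])
for psi in (yaw+np.pi/2,yaw-np.pi/2):
    print(psi,delta([b[0],b[1],190],down(psi)))
# shelf corners
c=[onz(ct,(180+x/5,170+y/5),75) for x,y in((45,158),(625,55),(688,408),(97,518))]
print(np.round(c)); c=np.array(c)
m=c.mean(0); print(m, np.linalg.norm(c[0]-c[1]),np.linalg.norm(c[1]-c[2])); d=c[0]-c[1]+c[3]-c[2]; print("shelf y heading",np.arctan2(d[1],d[0]))
s=sense(); r=rot(s); w=vision.calibration("wrist"); print("cam in tool",r.inv().apply(w["extrinsics"][:3,3]-s["eef_pos"]))
```

```text
[ 466.68466743 -223.53160378   56.        ] [ 523.31544098 -221.5641564    19.        ] 56.664939443745425 yaw 0.03472769793775054
1.605524024732647 (array([-0.428, -0.001, -0.   ]), array([  0.47, -51.67, -55.27]))
-1.5360686288571461 (array([ 2.714e+00, -1.000e-03,  1.000e-03]), array([  0.47, -51.67, -55.27]))
[[603. 308.  75.]
 [656.   1.  75.]
 [467. -31.  75.]
 [412. 277.  75.]]
[534.53617381 138.7894275   75.        ] 311.72748980907113 191.19426967119767
shelf y heading 1.7453153059751954
cam in tool [-179.93763956   66.49848818   -0.40006463]
```

```bash
python3 -m pendant '[[-0.03,0,0,0,-4,-4.3,1],[-0.06,0,0,0,-8,-8.6,1],[-0.09,0,0,0,-12,-12.9,1],[-0.12,0,0,0,-16,-17.1,1],[-0.15,0,0,0,-20,-21.4,1]]'
python3 - <<'E'
from h import *
print(sense()["time_s"],delta([467,-223.5,190],down(1.606)))
E
```

```text
time_s: 0.78
eef_pos: [304.0, 209.1, 194.7]
ee_rot: [0.557, -0.436, 0.556, 0.436]
force: [1.5, -0.2, 0.3]
grip_width: 0.999
0.775 (array([-0.277,  0.   ,  0.   ]), array([  0.47, -26.16, -38.11]))
```

```bash
python3 -m pendant '[[-0.03,0,0,0.0,-3.4,-5,1],[-0.07,0,0,0.1,-6.8,-10,1],[-0.11,0,0,0.2,-10.2,-15,1],[-0.15,0,0,0.3,-13.6,-20,1],[-0.19,0,0,0.4,-17,-25,1]]'
python3 - <<'E'
from h import *
print(sense()["time_s"],delta([467,-223.5,190],down(1.606)))
E
```

```text
time_s: 1.4
eef_pos: [409.0, -74.9, 190.7]
ee_rot: [0.513, -0.487, 0.513, 0.487]
force: [1.2, 0.6, -0.1]
grip_width: 1.0
1.4 (array([-0.087, -0.   ,  0.   ]), array([  0.07,  -6.56, -14.54]))
```

```bash
python3 -m pendant '[[-0.03,0,0,0,-0.8,-4.8,1],[-0.06,0,0,0,-1.6,-9.6,1],[-0.087,0,0,0,-2.5,-14.5,1],[-0.087,0,0,0,-2.5,-14.5,1],[-0.087,0,0,0,-2.5,-14.5,1]]'
python3 - <<'E'
from h import *
print(sense()["time_s"],sense()["eef_pos"])
w=vision.calibration("wrist"); im=vision.capture("wrist"); cv2.imwrite("pics/w1.png",im[:,:,::-1])
np.savez("w1.npz",K=w["K"],extrinsics=w["extrinsics"])
print(proj(w,[467,-223.5,56]),proj(w,[523,-221.5,19]))
E
```

```text
time_s: 2.02
eef_pos: [425.8, -218.3, 190.4]
ee_rot: [0.491, -0.508, 0.491, 0.509]
force: [0.2, 0.3, 0.4]
grip_width: 1.003
2.025 [ 425.82622041 -218.27554293  190.434773  ]
[315.5833151  269.37236359] [316.66115324 312.8971043 ]
```

View pics/w1.png

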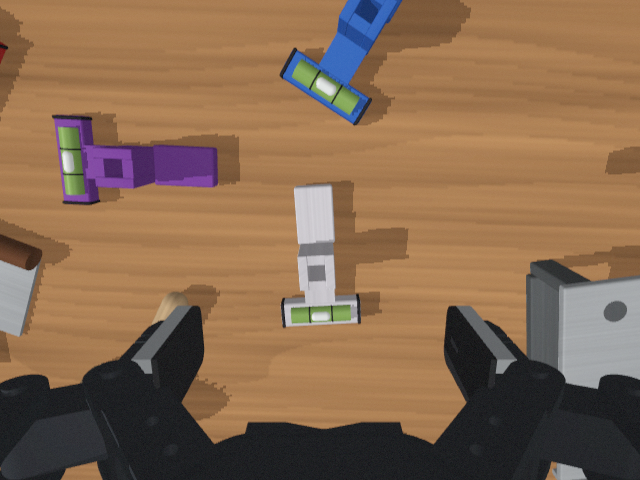

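The wrist picture shows the bare level with its bore at about (317,272), the vial at (320,315) and the stem end at (314,187). The shelf edge comes in at the right.

Run:
```python
from h import *
im=cv2.imread("pics/w1.png")[:,:,::-1]
crop(im,270,170,370,335,5,"c_w1.png")
```

```text
(no output)
```

View pics/c_w1.png

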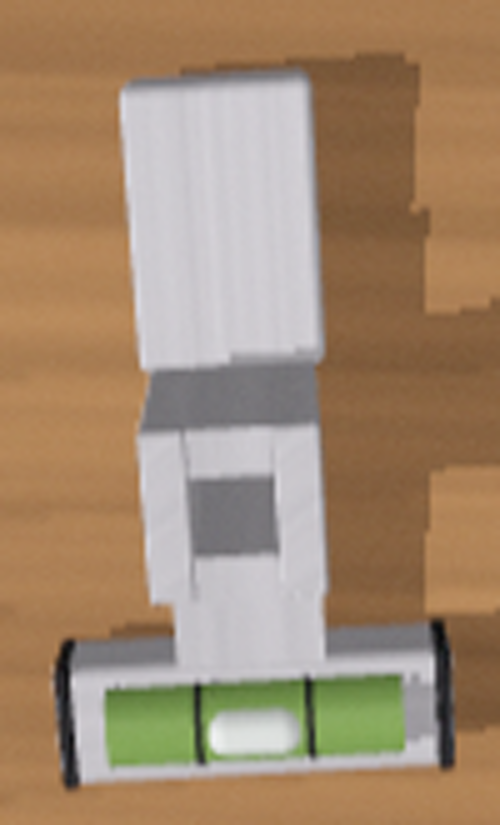

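Run:
```python
from h import *
w=dict(np.load("w1.npz"))
f=lambda x,y,z: onz(w,(270+x/5,170+y/5),z)
b=f(233,514,56); v=f(256,722,24); e=f(216,78,16); l=f(200,724,26); r=f(312,718,26)
print(b,v,e,np.linalg.norm((v-b)[:2]),np.linalg.norm((e-b)[:2]),np.linalg.norm(l-r))
d=v-e; print("yaw x",np.arctan2(d[1],d[0]), "vial",np.arctan2(*(r-l)[[1,0]]))
hl=f(68,712,16);hr=f(443,695,16); print(np.linalg.norm(hl-hr),"head",np.arctan2(*(hr-hl)[[1,0]])-np.pi/2)
se=[f(138,432,56),f(318,428,56),f(328,592,56),f(150,604,56)]
print(np.linalg.norm(se[0]-se[1]),np.linalg.norm(se[1]-se[2]))
for a,c in((0,1),(3,2)): print(np.arctan2(*(se[c]-se[a])[[1,0]])-np.pi/2)
for a,c in((0,3),(1,2)): print(np.arctan2(*(se[c]-se[a])[[1,0]]))
# via
psi=np.pi/2+0.045
print("above",delta([b[0],b[1],110],down(psi)))
```

```text
[ 469.94236539 -222.57807583   56.        ] [ 522.05114555 -217.21902052   24.        ] [ 403.57247614 -228.14178104   16.        ] 52.38362763772777 66.60268022941588 20.79899742578037
yaw x 0.09193192384690989 vial 1.662783185293785
71.4489000931859 head 0.08293886591156574
29.263219653227203 28.541309339974692
0.057187022290861034
0.1058179920399287
0.08413848498412813
0.0991974568772728
above (array([-0.01,  0.  , -0.  ]), array([ 8.06, -4.38, -0.62]))
```

Run:
```python
from h import *
print("at",delta([470,-222.5,24],down(1.661)))
```

```text
at (array([-0.055,  0.   , -0.   ]), array([16.66, -4.39, -0.62]))
```

```bash
python3 -m pendant '[[-0.055,0,0,2,-4.4,-0.6,1],[-0.055,0,0,6,-4.4,-0.6,1],[-0.055,0,0,10,-4.4,-0.6,1],[-0.055,0,0,13.5,-4.4,-0.6,1],[-0.055,0,0,13.5,-4.4,-0.6,1]]' 40
python3 - <<'E'
from h import *
print("at",delta([470,-222.5,24],down(1.661)))
im=vision.capture("wrist"); cv2.imwrite("pics/w2.png",im[:,:,::-1])
E
```

```text
time_s: 2.7
eef_pos: [469.2, -221.5, 54.3]
ee_rot: [0.477, -0.521, 0.477, 0.524]
force: [1.2, -0.3, 0.8]
grip_width: 1.001
at (array([ 0.   ,  0.003, -0.003]), array([ 3.03, -0.08, -0.11]))
```

View pics/w2.png

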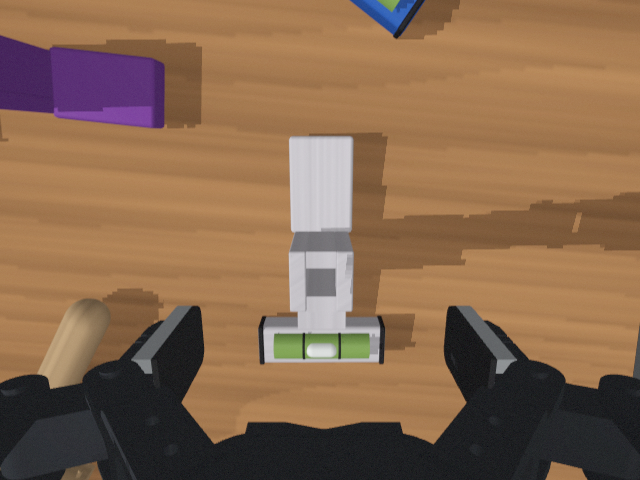

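Run:
```python
from h import *
w=vision.calibration("wrist"); 
print(onz(w,(92,302),20),onz(w,(110,325),20), onz(w,(321,282),56))
```

```text
[ 509.35992583 -353.14065601   20.        ] [ 523.08280725 -343.51720945   20.        ] [ 471.71281179 -223.86391139   56.        ]
```

Docker is over 110 mm away, so it is clear. The bore now measures (471,-223.5), within 2 mm of the target. Descending and gripping.

```bash
python3 -m pendant '[[0,0,0,1.5,-0.15,-0.2,1],[0,0,0,3.0,-0.15,-0.2,1],[0,0,0,3.0,-0.15,-0.2,0.2],[0,0,0,3.0,-0.15,-0.2,0],[0,0,0,3.0,-0.15,-0.2,0]]' 50
python3 -m pendant '[[0,0,0,0,0,0,0],[0,0,0,0,0,0,0],[0,0,0,0,0,0,0],[0,0,0,0,0,0,0],[0,0,0,-0.5,0,0,0]]' 50
python3 - <<'E'
from h import *
im=vision.capture("wrist"); cv2.imwrite("pics/w3.png",im[:,:,::-1])
E
```

```text
time_s: 3.38
eef_pos: [472.1, -225.4, 26.1]
ee_rot: [-0.477, 0.522, -0.477, -0.521]
force: [0.0, -1.0, 0.6]
grip_width: 0.373
time_s: 4.0
eef_pos: [471.7, -225.1, 30.7]
ee_rot: [0.477, -0.522, 0.477, 0.522]
force: [-0.4, -0.5, 0.6]
grip_width: 0.002
```

View pics/w3.png

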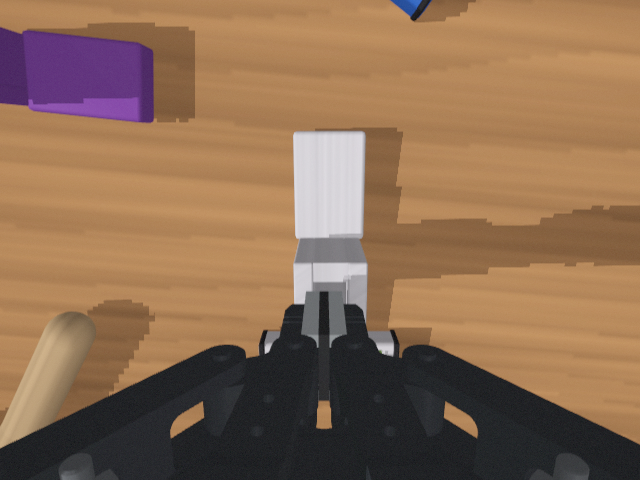

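Run:
```python
from h import *
w=vision.calibration("wrist"); s=sense();p=s["eef_pos"];r=rot(s);print(p)
for o in ([0,0,0],[0,11,0],[0,-11,0],[-19,0,0],[-19,11,0],[-40,11,0],[-60,11,0]): print(o,proj(w,p+r.apply(o)))
for q in ([471,-223.5,56],[456,-225,56],[485,-222,56]): print(q,proj(w,q))
for n in("scene","top"):
    im=vision.capture(n); x,y=proj(vision.calibration(n),p).astype(int); print(x,y); crop(im,x-50,y-50,x+50,y+50,6,f"{n}3.png")
im=vision.capture("wrist");crop(im,250,220,400,370,5,"c_w3.png")
```

```text
[ 472.16292974 -225.43851076   31.51788525]
[0, 0, 0] [324.15655981 279.47573679]
[0, 11, 0] [324.17502907 257.23281474]
[0, -11, 0] [324.13864399 301.0521552 ]
[-19, 0, 0] [324.24457258 294.9889468 ]
[-19, 11, 0] [324.2665397  270.61260331]
[-40, 11, 0] [324.39375543 289.2128429 ]
[-60, 11, 0] [324.55166227 312.30043566]
[471, -223.5, 56] [329.16050014 297.91891129]
[456, -225, 56] [328.92282305 263.23785754]
[485, -222, 56] [329.60776965 328.84607191]
270 229
389 250
```

View pics/scene3.png

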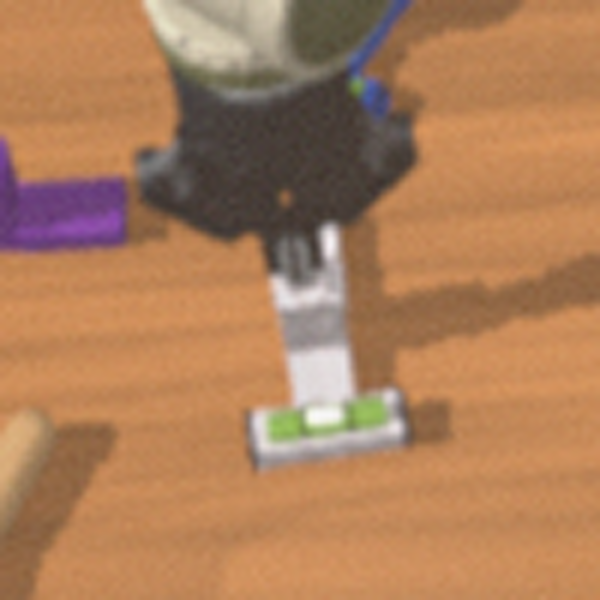

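View pics/c_w3.png

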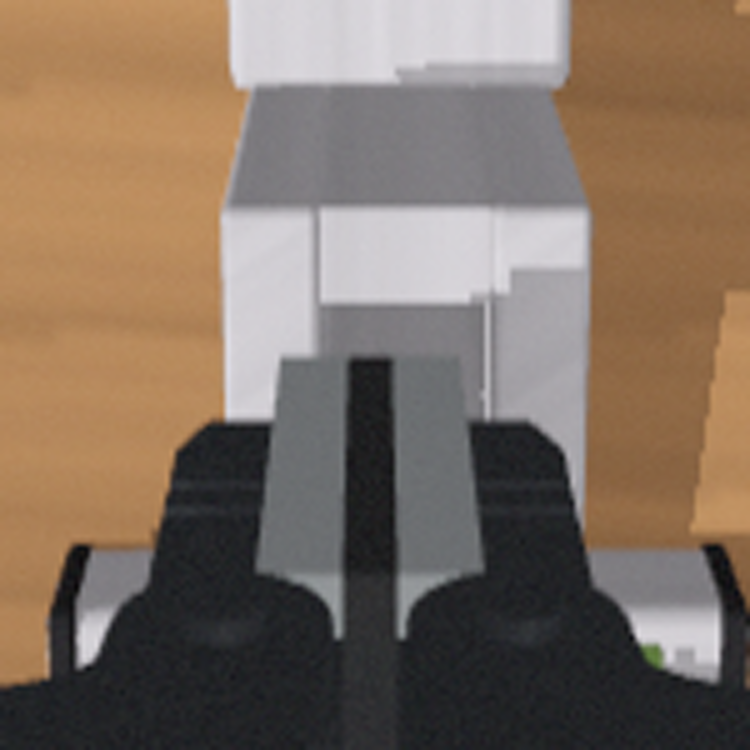

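View pics/top3.png

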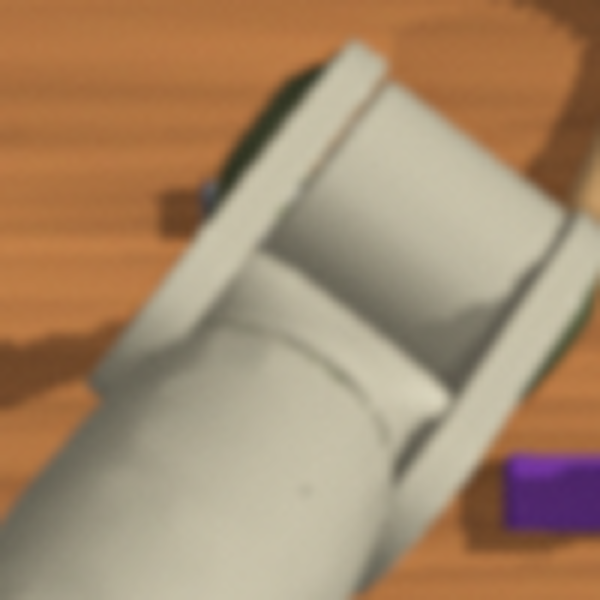

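Run:
```python
from h import *
cs=vision.calibration("scene")
# scene: project candidate points along finger axis
p=sense()["eef_pos"]
for z in (31,50,56,60,70,80): print(z,(proj(cs,[p[0],p[1],z])-[220,179])*6,(proj(cs,[p[0]+11,p[1],z])-[220,179])*6)
for q in ([470,-222.5,56],[485,-222,56],[485,-222,16],[522,-217.5,24]): print(q,(proj(cs,q)-[220,179])*6)
print(sense()["force"],sense()["joints"])
```

```text
31 [305.78719076 305.72180834] [306.33321132 325.2495955 ]
50 [301.75224786 283.85422482] [302.2877671  303.51216835]
56 [300.45913665 276.84614117] [300.99121182 296.54537449]
60 [299.59193042 272.14627178] [300.1216745  291.87308062]
70 [297.40573739 260.29808464] [297.92952868 280.09400088]
80 [295.19320108 248.3071287 ] [295.71085676 268.17238816]
[470, -222.5, 56] [306.4146509  272.87757533]
[485, -222, 56] [308.250145   299.65798326]
[485, -222, 16] [316.55898869 345.14076774]
[522, -217.5, 24] [326.54084379 402.29298761]
[ 0.21909378  0.04547701 -0.19313656] [-6.69635959e-01  4.98941616e-01  1.69590618e+00 -3.70732192e-05
  9.46348991e-01 -2.32963375e+00]
```

Run:
```python
from h import *
w=vision.calibration("wrist"); s=sense();p=s["eef_pos"];r=rot(s)
for x in (-40,-73,-90,-112): print(x,[proj(w,p+r.apply([x,y,0])).round(0) for y in (0,38,42)], [proj(w,p+r.apply([x,0,z])).round(0) for z in (43,57)])
im=vision.capture("scene");crop(im,195,120,345,270,5,"sc4.png")
```

```text
-40 [array([324., 316.]), array([324., 218.]), array([324., 206.])] [array([438., 316.]), array([475., 316.])]
-73 [array([325., 365.]), array([325., 242.]), array([325., 228.])] [array([469., 365.]), array([515., 365.])]
-90 [array([325., 401.]), array([325., 261.]), array([325., 244.])] [array([491., 401.]), array([546., 401.])]
-112 [array([325., 470.]), array([325., 298.]), array([326., 277.])] [array([534., 470.]), array([602., 469.])]
```

View pics/sc4.png

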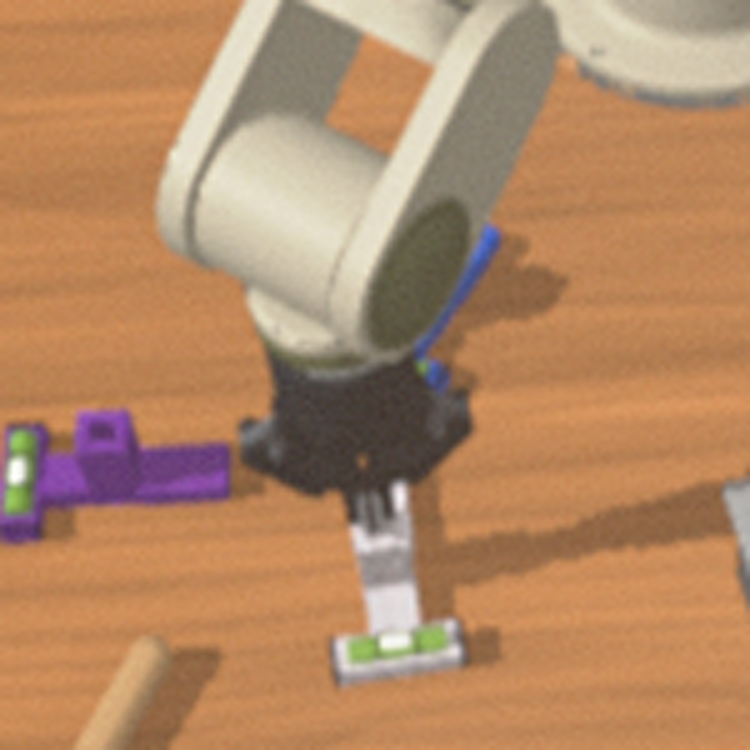

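The fingers closed above the sleeve. The pictures put the real fingertip about 39 mm behind the reported TCP: wrist row 291 and scene crop row 280 both give a tip height of about 70 mm while the reported z is 31. Nothing moved, so I'll reopen, shift 2 mm towards +y and go about 45 mm lower.

```bash
python3 -m pendant '[[0,0,0,0,0,0.2,1],[0,0,0,0,0,0.2,1],[0,0,0,0,0,0.2,1],[0,0,0,0,0,0.2,1],[0,0,0,0,0,0.2,1]]' 50
python3 -m pendant '[[0,0,0,0,0,0,1],[0,0,0,1,0,0,1],[0,0,0,2,0,0,1],[0,0,0,3,0,0,1],[0,0,0,4,0,0,1]]' 50
python3 - <<'E'
from h import *
im=vision.capture("wrist"); cv2.imwrite("pics/w4.png",im[:,:,::-1])
im=vision.capture("scene");crop(im,195,120,345,270,5,"sc5.png")
E
```

```text
time_s: 4.88
eef_pos: [471.7, -223.3, 30.7]
ee_rot: [0.477, -0.522, 0.477, 0.522]
force: [0.3, 0.1, -0.0]
grip_width: 1.001
time_s: 5.5
eef_pos: [471.6, -223.2, -10.2]
ee_rot: [0.477, -0.522, 0.477, 0.522]
force: [0.7, -0.1, 0.6]
grip_width: 1.001
```

View pics/w4.png

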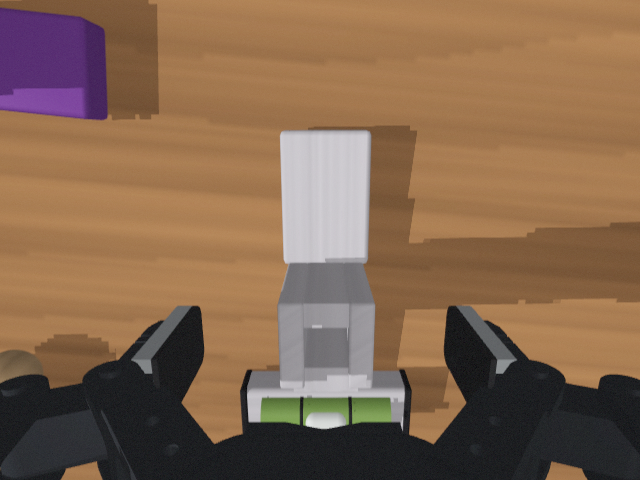

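View pics/sc5.png

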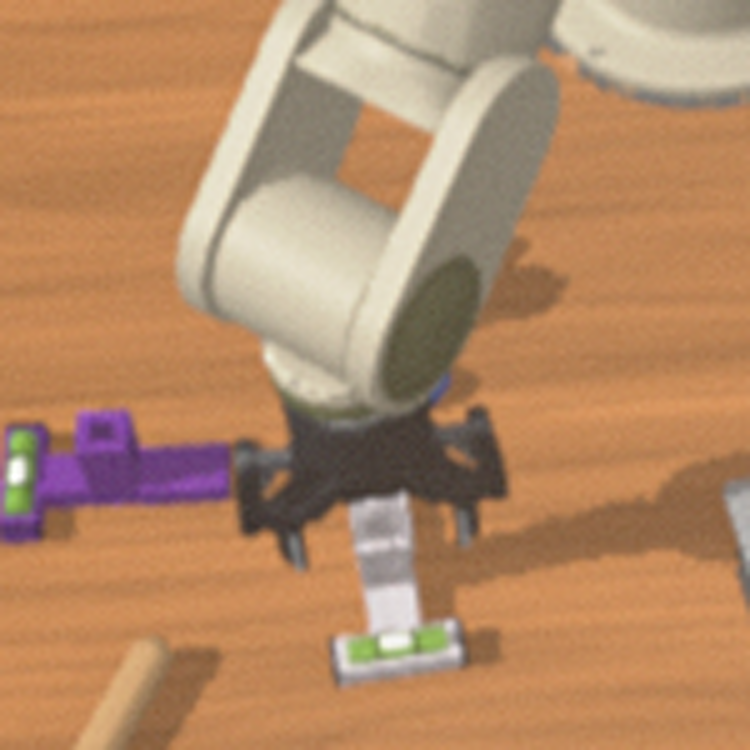

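```bash
python3 -m pendant '[[0,0,0,0.4,0,0,0.6],[0,0,0,0.4,0,0,0.3],[0,0,0,0.4,0,0,0],[0,0,0,0.4,0,0,0],[0,0,0,0.4,0,0,0]]' 60
python3 -m pendant '[[0,0,0,0,0,0,0],[0,0,0,0,0,0,0],[0,0,0,0,0,0,0],[0,0,0,-1,0,0,0],[0,0,0,-3,0,0,0]]' 60
python3 - <<'E'
from h import *
im=vision.capture("wrist"); cv2.imwrite("pics/w5.png",im[:,:,::-1])
E
```

```text
time_s: 6.22
eef_pos: [472.0, -223.5, -12.9]
ee_rot: [-0.477, 0.522, -0.477, -0.522]
force: [-0.6, -0.2, 4.7]
grip_width: 0.346
time_s: 6.85
eef_pos: [471.0, -222.7, 16.5]
ee_rot: [0.477, -0.521, 0.477, 0.523]
force: [-0.0, -0.0, -1.8]
grip_width: 0.343
```

View pics/w5.png

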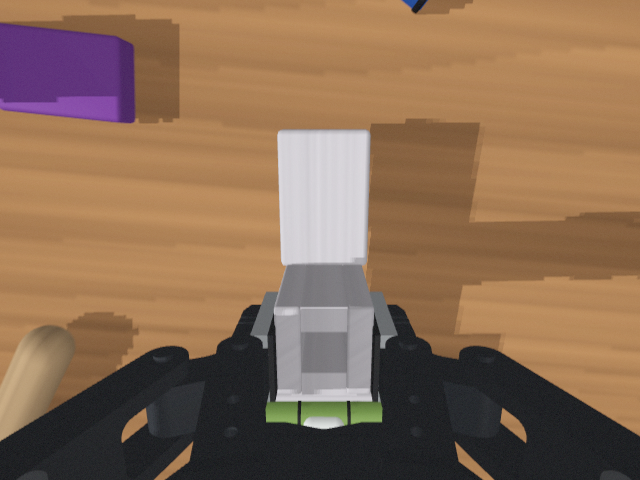

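Run:
```python
from h import *
im=vision.capture("wrist");crop(im,250,250,400,430,4,"c_w5.png")
print(delta([635,135,140],down(1.745)))
# predicted pixel
s=sense();w=vision.calibration("wrist");r=rot(s)
print(proj(w,s["eef_pos"]+r.apply([43,100,0])),proj(w,s["eef_pos"]+r.apply([43,70,0])))
```

```text
(array([-0.085, -0.002,  0.002]), array([-12.2 , -19.41,  34.26]))
[324.18758895  65.42180406] [324.14588932 126.67693189]
```

View pics/c_w5.png

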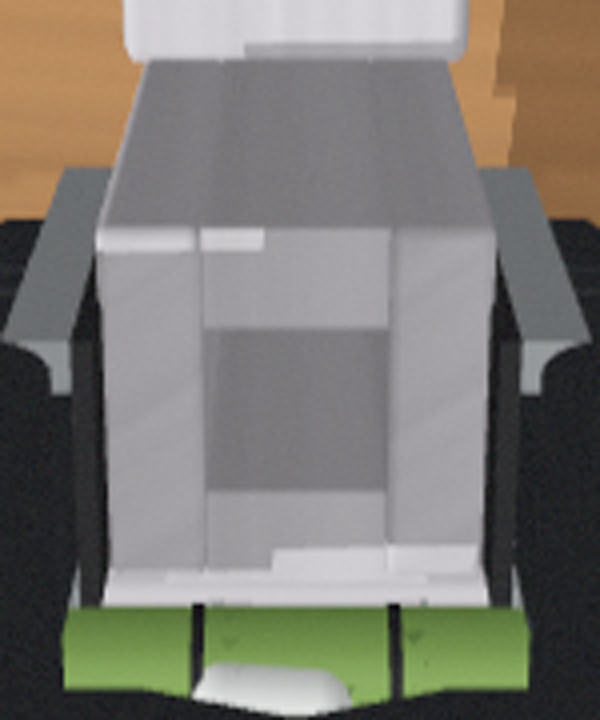

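```bash
cat >> h.py <<'E'
def toolray(w,s,px):  # ray in tool frame
    o,d=ray(w,px); r=rot(s); return r.inv().apply(o-s["eef_pos"]), r.inv().apply(d)
E
python3 - <<'E'
from h import *
s=sense();w=vision.calibration("wrist")
for px in ((324.2,352.3),(250+297/4,250+228/4),(250+297/4,250+572/4),(250+297/4,250+328/4),(250+297/4,250+490/4),(250+100/4,250+228/4),(250+494/4,250+228/4)):
    o,d=toolray(w,s,px)
    print([(o+d*(x-o[0])/d[0]).round(1) for x in (-67,-69,-71)])
E
python3 -m pendant '[[-0.01,0,0,-3,-0.5,0.5,0],[-0.02,0,0,-7,-2,3,0],[-0.03,0,0,-10,-4,7.5,0],[-0.04,0,0,-12.2,-6.5,12,0],[-0.05,0,0,-12.2,-9,16.5,0]]'
python3 - <<'E'
from h import *
print(delta([635,135,140],down(1.745)))
E
```

```text
[array([-67. ,   0.6,  -0.1]), array([-69. ,   1.8,  -0.2]), array([-71. ,   3. ,  -0.2])]
[array([-67. ,  16. ,  -0.1]), array([-69. ,  16.9,  -0.1]), array([-71. ,  17.8,  -0.2])]
[array([-67. , -14. ,  -0.1]), array([-69. , -12.6,  -0.1]), array([-71. , -11.2,  -0.1])]
[array([-67. ,   7.6,  -0.1]), array([-69. ,   8.7,  -0.1]), array([-71. ,   9.7,  -0.1])]
[array([-67. ,  -6.5,  -0.1]), array([-69. ,  -5.2,  -0.1]), array([-71. ,  -3.9,  -0.1])]
[array([-67.,  16., -15.]), array([-69. ,  16.9, -14.8]), array([-71. ,  17.8, -14.5])]
[array([-67. ,  16. ,  14.8]), array([-69. ,  16.9,  14.5]), array([-71. ,  17.8,  14.2])]
time_s: 7.58
eef_pos: [547.7, -49.5, 139.8]
ee_rot: [-0.464, 0.534, -0.464, -0.533]
force: [0.3, -0.0, -2.6]
grip_width: 0.339
(array([-0.035, -0.001,  0.002]), array([-1.000e-02, -1.121e+01,  1.706e+01]))
```

```bash
python3 -m pendant '[[-0.01,0,0,0,-3,4.5,0],[-0.02,0,0,0,-6,9,0],[-0.035,0,0,0,-9,13.5,0],[-0.035,0,0,0,-11.2,17,0],[-0.035,0,0,0,-11.2,17,0]]'
python3 - <<'E'
from h import *
w=vision.calibration("wrist");s=sense();im=vision.capture("wrist"); cv2.imwrite("pics/w6.png",im[:,:,::-1])
np.savez("w6.npz",K=w["K"],extrinsics=w["extrinsics"]); print(s["eef_pos"])
E
```

```text
time_s: 8.2
eef_pos: [633.8, 135.6, 136.9]
ee_rot: [0.453, -0.542, 0.454, 0.543]
force: [0.4, -0.8, -4.1]
grip_width: 0.343
[633.80962948 135.58956047 136.93973011]
```

View pics/w6.png

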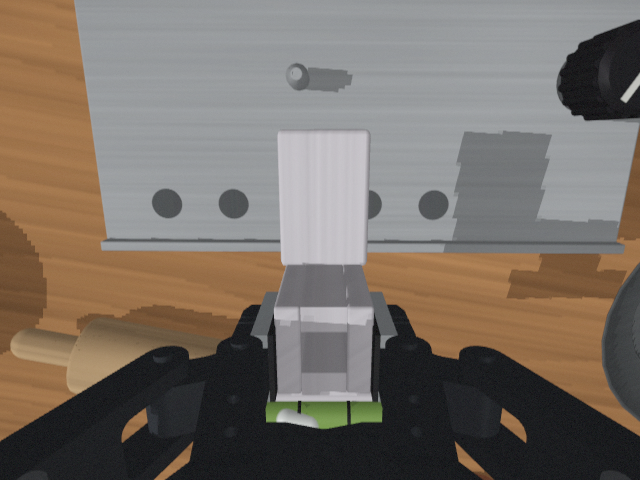

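The spigot tip is at about (297,74). The shelf edge is level in the image at rows 240-246, so the yaw is good. The knob is top right.

Run:
```python
from h import *
im=cv2.imread("pics/w6.png")[:,:,::-1]; crop(im,270,50,370,110,7,"c_w6.png")
w=dict(np.load("w6.npz"))
a=onz(w,(104,239),75);b=onz(w,(621,243),75);d=b-a;print("edge heading",np.arctan2(d[1],d[0]),np.linalg.norm(d),a,b)
```

```text
edge heading 1.7404761253533427 320.15258735921446 [654.14627595   1.20745364  75.        ] [600.0831475  316.76229409  75.        ]
```

View pics/c_w6.png

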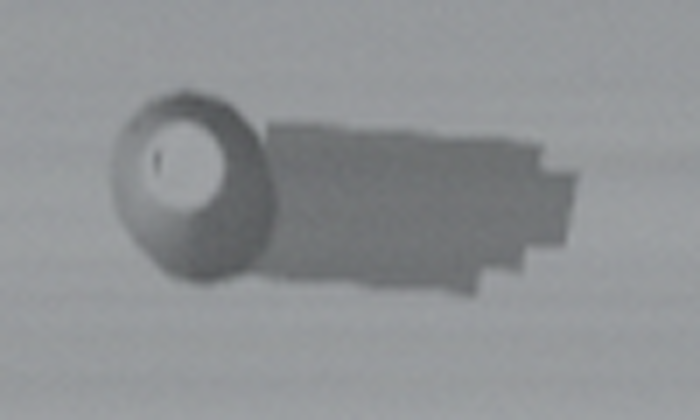

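Run:
```python
from h import *
w=dict(np.load("w6.npz"))
for z in(96,99,102): print(z,onz(w,(296.4,73.6),z), "base",onz(w,(299.3,80.5),z-22))
ct=vision.calibration("top"); cs=vision.calibration("scene")
print(tri([ray(w,(296.4,73.6)),ray(cs,(330+330/5,185+240/5))]))
```

```text
96 [541.83177597 104.7728115   96.        ] base [542.43678184 105.09937796  74.        ]
99 [542.19454377 105.02498475  99.        ] base [542.75923779 105.32468938  77.        ]
102 [542.55731157 105.277158   102.        ] base [543.08169375 105.5500008   80.        ]
(array([544.33471125, 109.89535019,  88.27485477]), [np.float64(6.658386413778317), np.float64(6.658386413778262)])
```

Run:
```python
from h import *
s=sense();print(s["eef_pos"],delta([543.2,105.2,98],down(1.742)))
```

```text
[633.52998776 133.90834718 137.19543597] (array([ 0.005,  0.   , -0.002]), array([ 3.94,  9.39, -1.24]))
```

```bash
python3 -m pendant '[[0,0,0,0,4,-0.5,0],[0,0,0,0.5,8,-1,0],[0.005,0,0,2,9.4,-1.25,0],[0.005,0,0,3.5,9.4,-1.25,0],[0.005,0,0,3.5,9.4,-1.25,0]]'
python3 - <<'E'
from h import *
s=sense();print(s["eef_pos"],delta([543.2,105.2,98],down(1.742)))
im=vision.capture("scene");crop(im,330,130,480,280,5,"sc6.png")
w=vision.calibration("wrist");im=vision.capture("wrist"); cv2.imwrite("pics/w7.png",im[:,:,::-1])
s=sense();print(s["eef_pos"],s["force"],delta([543.2,105.2,98],down(1.742)))
E
```

```text
time_s: 8.88
eef_pos: [543.4, 103.9, 102.5]
ee_rot: [0.456, -0.54, 0.457, 0.541]
force: [0.8, -0.4, -3.4]
grip_width: 0.342
[543.38922674 103.94857    102.48687187] (array([-0.003,  0.   , -0.002]), array([ 0.45, -0.  ,  0.13]))
[544.22913489 104.27742627 103.71872798] [-0.2815392   0.49182664 -2.05811462] (array([-0.002, -0.   ,  0.   ]), array([0.57, 0.09, 0.11]))
```

View pics/sc6.png

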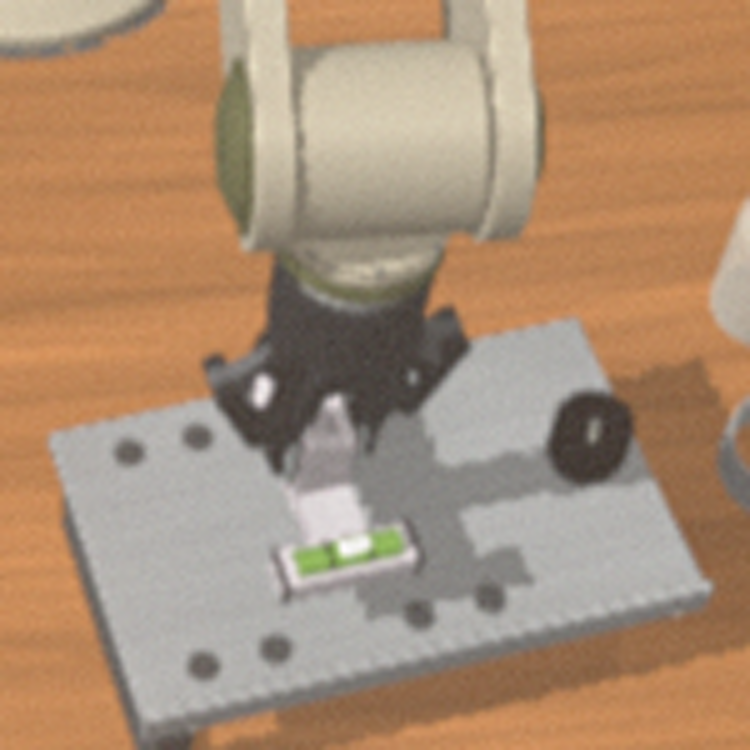

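View pics/w7.png

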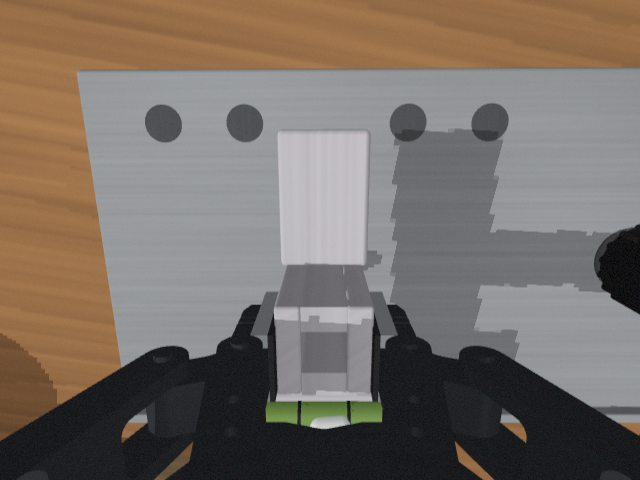

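Run:
```python
from h import *
w=vision.calibration("wrist")
P=[onz(w,p,77) for p in((163.5,123.5),(245,123.5),(408,122.5),(490,122.5))]
m=np.mean(P,0);print(np.round(P,1),m); h=1.742
yv=np.array([np.cos(h),np.sin(h)]);xv=np.array([np.sin(h),-np.cos(h)])
w6=dict(np.load("w6.npz"))
Q=[onz(w6,p,77) for p in((167,203.5),(233.5,203.5),(433,205))]
print(np.round(Q,1))
for n,sp in(("m",m[:2]),("w6a",(Q[0][:2]+0))): print(n,(sp-[542.2,105])@yv,(sp-[542.2,105])@xv)
print([(q[:2]-[542.2,105])@yv for q in P+Q],[(q[:2]-[542.2,105])@xv for q in P+Q])
```

```text
[[487.2  14.7  77. ]
 [480.5  54.   77. ]
 [466.6 132.6  77. ]
 [459.8 172.2  77. ]] [473.52721024  93.39542515  77.        ]
[[624.6  38.5  77. ]
 [617.6  77.7  77. ]
 [597.3 195.5  77. ]]
m 0.2647627397329124 -69.64587648827217
w6a -79.57050853215009 69.89120099341915
[np.float64(-79.60661639365415), np.float64(-39.69844407678191), np.float64(40.10965706861687), np.float64(80.2544543607508), np.float64(-79.57050853215009), np.float64(-39.77914090352273), np.float64(79.75068772841195)] [np.float64(-69.55325933524644), np.float64(-69.48230470767254), np.float64(-69.80964202108538), np.float64(-69.73829988908409), np.float64(69.89120099341915), np.float64(69.62938907467851), np.float64(69.75023636739535)]
```

The screws fall at ±40, ±80 by ±70 about (542.2,105.0), which confirms the spigot position to about 0.3 mm. Lowering in steps and watching the force.

```bash
python3 -m pendant '[[0,0,0,0.6,0.05,0.1,0],[0,0,0,0.9,0.05,0.1,0],[0,0,0,1.2,0.05,0.1,0],[0,0,0,1.4,0.05,0.1,0],[0,0,0,1.4,0.05,0.1,0]]'
python3 - <<'E'
from h import *
s=sense();print(s["eef_pos"],s["force"],s["wrist_torque"],delta([543.2,105.2,82],down(1.742)))
E
```

```text
time_s: 9.6
eef_pos: [542.9, 105.3, 89.6]
ee_rot: [0.456, -0.54, 0.456, 0.541]
force: [0.1, 0.3, -2.8]
grip_width: 0.342
[542.90413973 105.30940296  89.59420804] [ 0.09521057  0.28211836 -2.84285375] [0.02204286 0.03372962 0.00352098] (array([-0.002,  0.   , -0.   ]), array([ 0.76, -0.03, -0.02]))
```

```bash
python3 -m pendant '[[0,0,0,0.2,-0.03,0,0],[0,0,0,0.4,-0.03,0,0],[0,0,0,0.6,-0.03,0,0],[0,0,0,0.8,-0.03,0,0],[0,0,0,0.8,-0.03,0,0]]'
python3 - <<'E'
from h import *
s=sense();print(s["eef_pos"],s["force"],s["wrist_torque"],delta([543.2,105.2,72],down(1.742)))
E
```

```text
time_s: 10.22
eef_pos: [543.1, 105.3, 81.5]
ee_rot: [0.456, -0.54, 0.456, 0.541]
force: [-0.3, -1.5, -3.0]
grip_width: 0.338
[543.09884361 105.33779998  81.49781671] [-0.31656387 -1.4824114  -3.04317813] [-0.01487585 -0.03793909 -0.02107483] (array([-0.002,  0.   , -0.   ]), array([ 0.95, -0.01, -0.02]))
```

```bash
python3 -m pendant '[[0,0,0,0.25,0,0,0],[0,0,0,0.5,0,0,0],[0,0,0,0.75,0,0,0],[0,0,0,1.0,0,0,0],[0,0,0,1.0,0,0,0]]'
python3 - <<'E'
from h import *
s=sense();print(s["eef_pos"],s["force"],s["wrist_torque"])
E
```

```text
time_s: 10.85
eef_pos: [543.1, 105.3, 71.5]
ee_rot: [0.456, -0.54, 0.456, 0.541]
force: [-0.5, 1.1, -3.4]
grip_width: 0.34
[543.12901165 105.33033541  71.46638144] [-0.48111387  1.11767149 -3.38175524] [-0.0239619   0.01499779  0.01315085]
```

```bash
python3 -m pendant '[[0,0,0,0.1,0,0,0],[0,0,0,0.2,0,0,0],[0,0,0,0.3,0,0,0],[0,0,0,0.4,0,0,0],[0,0,0,0.4,0,0,0]]'
python3 -m pendant '[[0,0,0,0.08,0,0,0],[0,0,0,0.15,0,0,0],[0,0,0,0.22,0,0,0],[0,0,0,0.22,0,0,0],[0,0,0,0.22,0,0,0]]'
```

```text
time_s: 11.48
eef_pos: [543.2, 105.3, 67.6]
ee_rot: [0.456, -0.54, 0.456, 0.54]
force: [-0.5, 0.9, -2.1]
grip_width: 0.343
time_s: 12.1
eef_pos: [543.2, 105.4, 65.5]
ee_rot: [-0.456, 0.54, -0.456, -0.54]
force: [-0.4, 0.5, -2.7]
grip_width: 0.338
```

```bash
python3 -m pendant '[[0,0,0,0.06,0,0,0],[0,0,0,0.1,0,0,0],[0,0,0,0.15,0,0,0],[0,0,0,0.2,0,0,0],[0,0,0,0.2,0,0,0]]'
python3 -m pendant '[[0,0,0,0.03,0,0,0],[0,0,0,0.06,0,0,0],[0,0,0,0.1,0,0,0],[0,0,0,0.1,0,0,0],[0,0,0,0.1,0,0,0]]'
```

```text
time_s: 12.72
eef_pos: [543.2, 105.3, 63.4]
ee_rot: [0.456, -0.54, 0.456, 0.54]
force: [-0.5, 0.1, -3.7]
grip_width: 0.341
time_s: 13.35
eef_pos: [543.2, 105.3, 62.6]
ee_rot: [-0.456, 0.541, -0.456, -0.54]
force: [-1.1, -0.2, -1.0]
grip_width: 0.343
```

```bash
python3 -m pendant '[[0,0,0,0.03,0,0,0],[0,0,0,0.06,0,0,0],[0,0,0,0.1,0,0,0],[0,0,0,0.1,0,0,0],[0,0,0,0.1,0,0,0]]'
```

```text
time_s: 13.98
eef_pos: [543.4, 105.4, 62.2]
ee_rot: [-0.456, 0.541, -0.456, -0.54]
force: [-3.9, -1.1, 7.0]
grip_width: 0.344
```

Contact at about 10 N above the free reading, at the height expected. I'll release and look.

```bash
python3 -m pendant '[[0,0,0,0,0,0,0.45],[0,0,0,0,0,0,0.6],[0,0,0,0,0,0,1],[0,0,0,0,0,0,1],[0,0,0,-1,0,0,1]]'
python3 - <<'E'
from h import *
w=vision.calibration("wrist");im=vision.capture("wrist"); cv2.imwrite("pics/w8.png",im[:,:,::-1])
im=vision.capture("scene");crop(im,330,130,480,280,5,"sc8.png")
E
```

```text
time_s: 14.6
eef_pos: [542.8, 105.4, 71.3]
ee_rot: [0.456, -0.54, 0.456, 0.541]
force: [-0.2, 0.2, 1.0]
grip_width: 1.002
```

View pics/w8.png

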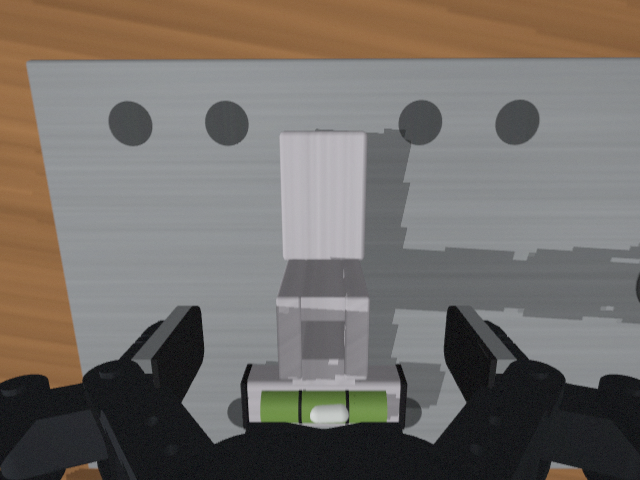

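View pics/sc8.png

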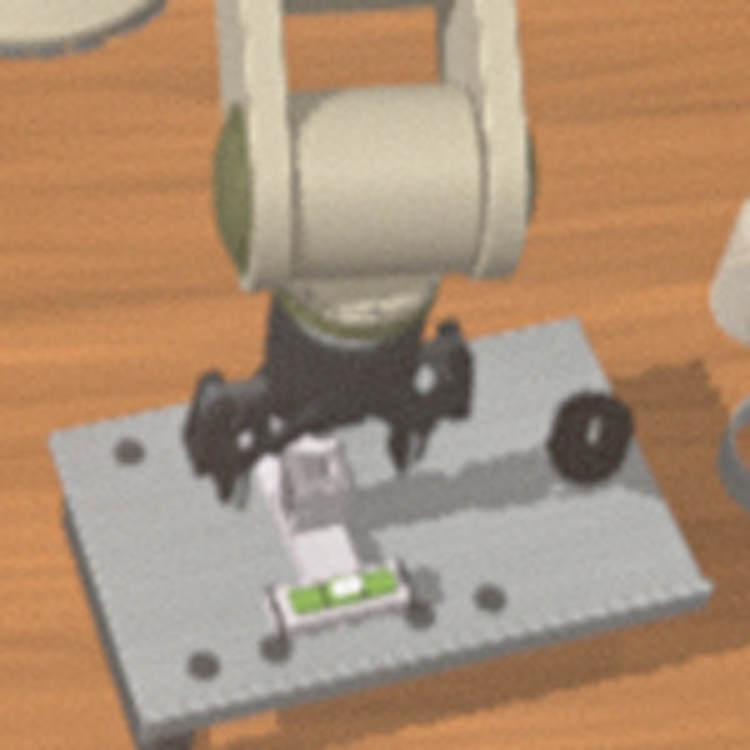

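The level sits flat on the shelf and free, with the vial parallel to the long edge. Next I'll back off upward and view the knob.

```bash
python3 - <<'E'
from h import *
print(delta([575,272,150],down(1.742)))
E
python3 -m pendant '[[0,0,0,-3,0,0,1],[0,0,0,-7,0,0,1],[0,0,0,-8,-1,4,1],[0,0,0,-8,-3,9,1],[0,0,0,-8,-5,14,1]]'
python3 - <<'E'
from h import *
print(delta([575,272,150],down(1.742)))
w=vision.calibration("wrist");s=sense();im=vision.capture("wrist"); cv2.imwrite("pics/w9.png",im[:,:,::-1])
np.savez("w9.npz",K=w["K"],extrinsics=w["extrinsics"]); print(s["eef_pos"])
E
```

```text
(array([-0.002, -0.   ,  0.002]), array([-7.71, -5.88, 15.9 ]))
time_s: 15.32
eef_pos: [569.3, 253.3, 152.1]
ee_rot: [-0.456, 0.541, -0.456, -0.54]
force: [-0.2, -0.4, -0.2]
grip_width: 0.997
(array([-0.002,  0.   ,  0.001]), array([ 0.21, -0.88,  1.75]))
[569.267569   253.27714139 152.09137658]
```

View pics/w9.png

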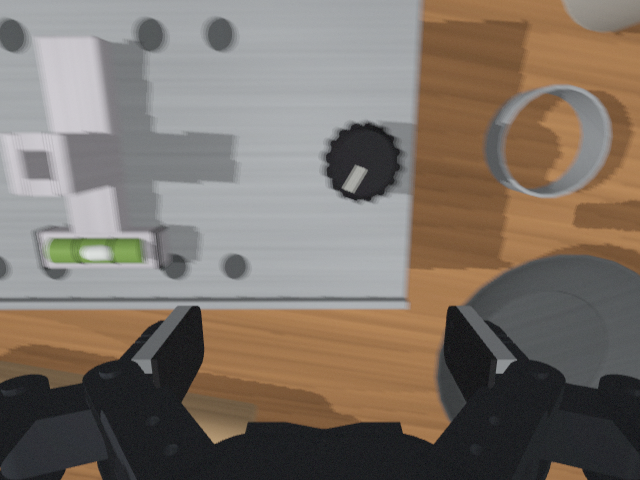

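Run:
```python
from h import *
w=dict(np.load("w9.npz"))
im=cv2.imread("pics/w9.png")
m=(cv2.cvtColor(im,cv2.COLOR_BGR2GRAY)<70).astype(np.uint8)[100:220,300:420]
n,l,st,c=cv2.connectedComponentsWithStats(m);i=1+np.argmax(st[1:,4]);print(st[i],c[i]+[300,100])
x0=300+st[i][0];y0=100+st[i][1];ce=(x0+st[i][2]/2,y0+st[i][3]/2);print(ce)
for z in (118,120,122,125): print(z,onz(w,ce,z),onz(w,(x0,ce[1]),z)[1]-onz(w,(x0+st[i][2],ce[1]),z)[1])
print("expected",[542.2+160*np.cos(1.742),105+160*np.sin(1.742)])
# level checks: vial rings mid & stem
for px,z in(((38,165),132),): print(onz(w,px,z))
```

```text
[  26   23   74   78 3874] [363.41868869 159.58260196]
(np.float64(363.0), np.float64(162.0))
118 [514.36805649 264.41380521 118.        ] -37.91267342812094
120 [514.26520884 264.20088196 120.        ] -37.55823252751526
122 [514.1623612  263.98795871 122.        ] -37.20379162690958
125 [514.00808973 263.66857384 125.        ] -36.672130276000985
expected [np.float64(514.9410322883724), np.float64(262.66086603623756)]
[541.65532604 107.34075617 132.        ]
```

Run:
```python
from h import *
print(sense()["eef_pos"],delta([514.8,262.7,50],down(1.742)))
```

```text
[569.04670163 258.98193465 151.47509256] (array([0.002, 0.002, 0.001]), array([10.14,  5.29,  1.27]))
```

```bash
python3 -m pendant '[[0,0,0,0,3,0.6,1],[0,0,0,0,5.3,1.2,1],[0,0,0,2,5.3,1.2,1],[0,0,0,5,5.3,1.2,1],[0,0,0,5,5.3,1.2,1]]'
python3 - <<'E'
from h import *
print(sense()["eef_pos"],delta([514.8,262.7,50],down(1.742)))
w=vision.calibration("wrist");im=vision.capture("wrist"); cv2.imwrite("pics/w10.png",im[:,:,::-1])
print(proj(w,[514.8,262.7,122]))
E
```

```text
time_s: 16.0
eef_pos: [513.6, 254.3, 100.1]
ee_rot: [0.455, -0.54, 0.457, 0.541]
force: [-0.1, -1.2, 0.4]
grip_width: 1.004
[513.57262992 254.34497964 100.0690516 ] (array([-0.002, -0.   , -0.004]), array([ 5.01, -0.28,  0.8 ]))
[343.28010701 303.3749605 ]
```

View pics/w10.png

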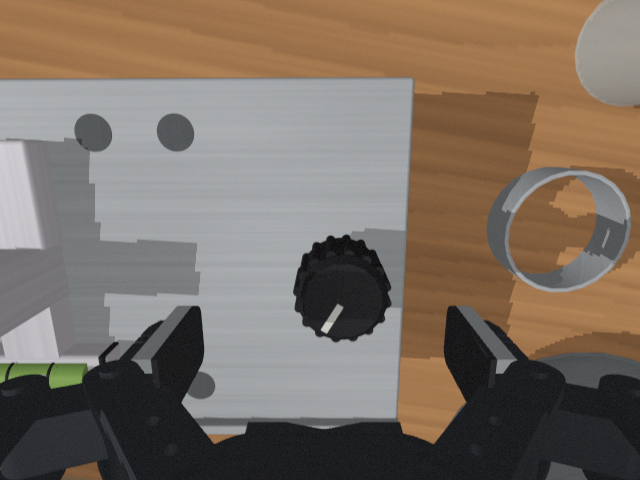

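```bash
python3 -m pendant '[[0,0,0,0,-0.2,0.9,1],[0,0,0,1.5,-0.2,0.9,1],[0,0,0,3,-0.2,0.9,1],[0,0,0,4.3,-0.2,0.9,1],[0,0,0,4.3,-0.2,0.9,1]]'
python3 - <<'E'
from h import *
print(sense()["eef_pos"],delta([514.8,262.7,50],down(1.742)))
w=vision.calibration("wrist");im=vision.capture("wrist"); cv2.imwrite("pics/w11.png",im[:,:,::-1])
print(proj(w,[514.8,262.7,122]))
im=vision.capture("scene");crop(im,370,120,520,270,5,"sc11.png")
E
```

```text
time_s: 16.68
eef_pos: [514.4, 263.6, 57.1]
ee_rot: [0.455, -0.54, 0.457, 0.541]
force: [0.2, -0.6, 0.5]
grip_width: 1.002
[514.42746785 263.57584195  57.0957266 ] (array([-0.002, -0.   , -0.003]), array([ 0.71, -0.02, -0.09]))
[321.59892609 350.8387752 ]
```

View pics/w11.png

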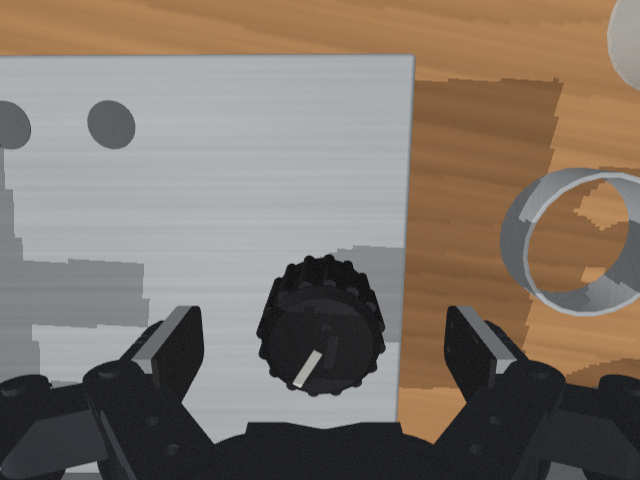

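View pics/sc11.png

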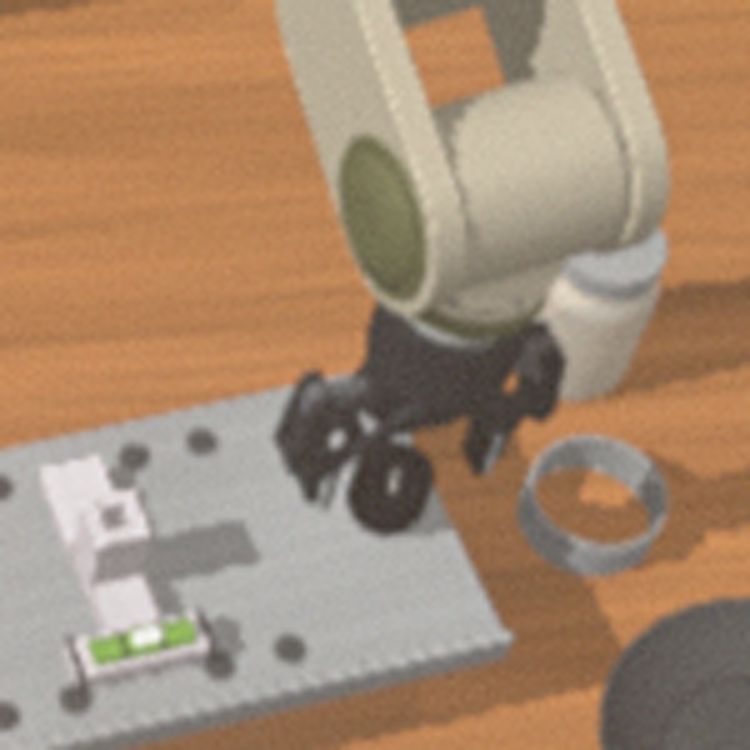

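```bash
python3 -m pendant '[[0,0,0,0.7,0.15,-0.1,1],[0,0,0,0.7,0.15,-0.1,0.7],[0,0,0,0.7,0.15,-0.1,0.4],[0,0,0,0.7,0.15,-0.1,0],[0,0,0,0.7,0.15,-0.1,0]]' 60
python3 -m pendant '[[0,0,0,0,0,0,0],[0,0,0,0,0,0,0],[0,0,0,0,0,0,0],[0,0,0,0,0,0,0],[0,0,0,0,0,0,0]]' 80
python3 - <<'E'
from h import *
s=sense();print(s["eef_pos"],s["wrist_torque"])
w=vision.calibration("wrist");im=vision.capture("wrist"); cv2.imwrite("pics/w12.png",im[:,:,::-1])
E
```

```text
time_s: 17.4
eef_pos: [514.0, 262.7, 51.9]
ee_rot: [-0.456, 0.541, -0.456, -0.54]
force: [-0.6, -0.1, 2.9]
grip_width: 0.449
time_s: 18.02
eef_pos: [513.9, 262.7, 51.6]
ee_rot: [-0.456, 0.541, -0.456, -0.54]
force: [0.3, -0.3, 3.9]
grip_width: 0.442
[513.92467486 262.68971915  51.57745854] [-0.12366166 -0.02429898  0.07967462]
```

View pics/w12.png

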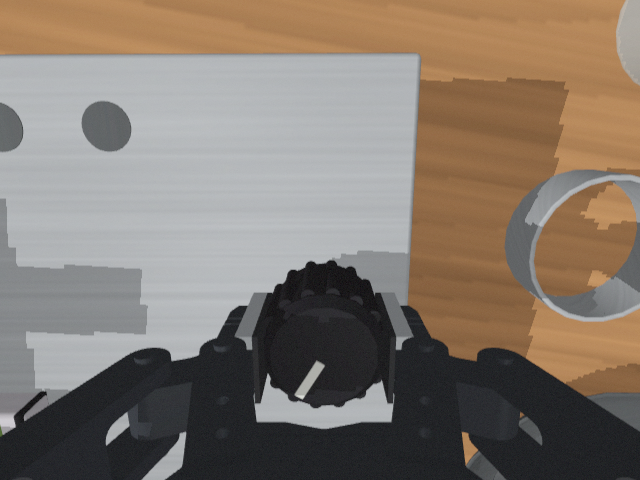

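```bash
python3 -m pendant '[[0,0,0,0.1,0,0,0],[0,0,0,0.2,0,0,0],[0,0,0,0.3,0,0,0],[0,0,0,0.4,0,0,0],[0,0,0,0.4,0,0,0]]' 100
```

```text
time_s: 18.7
eef_pos: [514.2, 262.9, 48.6]
ee_rot: [-0.456, 0.541, -0.455, -0.54]
force: [-2.8, 1.7, 12.0]
grip_width: 0.438
```

```bash
python3 -m pendant '[[0,0,0,0.05,0,0,0],[0,0,0,0.1,0,0,0],[0,0,0,0.15,0,0,0],[0,0,0,0.15,0,0,0],[0,0,0,0.15,0,0,0]]' 100
```

```text
time_s: 19.32
eef_pos: [514.4, 263.1, 47.8]
ee_rot: [-0.456, 0.541, -0.455, -0.54]
force: [-4.5, 1.7, 17.9]
grip_width: 0.439
```

```bash
cat > bub.py <<'E'
from h import *
def bub(tag,n=4):
    cs=vision.calibration("scene")
    im=np.mean([vision.capture("scene").astype(float) for _ in range(n)],0)
    h=1.742; xv=np.array([np.sin(h),-np.cos(h),0]);yv=np.array([np.cos(h),np.sin(h),0])
    c=np.array([542.2,105,76])+55*xv+np.array([0,0,22])
    # sample strip along the vial by warp: mm grid, 0.25mm
    S=8
    us=np.arange(-40,40,1/S); vs=np.arange(-14,14,1/S)
    P=[proj(cs,c+u*yv+v*xv) for u,v in((-40,-14),(40,-14),(40,14),(-40,14))]
    M=cv2.getPerspectiveTransform(np.float32(P),np.float32([[0,0],[640,0],[640,224],[0,224]]))
    W=cv2.warpPerspective(im.astype(np.float32),M,(640,224),flags=cv2.INTER_CUBIC)
    cv2.imwrite(f"pics/b_{tag}.png",W[:,:,::-1].clip(0,255))
    return W,us,vs
if __name__=="__main__":
    import sys
    W,us,vs=bub(sys.argv[1])
    green=W[:,:,1]-W[:,:,2]   # high on green, ~0 on white/grey
    g=green.clip(0,None)
    rows=g.mean(1); r0=np.average(np.arange(len(rows)),weights=(rows-np.percentile(rows,50)).clip(0)); r0=int(r0); print("vial row mm",vs[r0])
    band=slice(max(r0-24,0),r0+24)
    prof=W[band,:,2].mean(0); gp=g[band].mean(0)
    on=np.where(gp>0.4*gp.max())[0]; lo,hi=us[on[0]],us[on[-1]]
    print("green ends",lo,hi,"mid",(lo+hi)/2)
    mid=(lo+hi)/2; sel=(us>lo+2)&(us<hi-2)
    b=prof[sel]-np.percentile(prof[sel],30); b=(b-0.35*b.max()).clip(0); print("bubble mm from mid",np.average(us[sel],weights=b)-mid)
    for u in range(-32,33,4): print(u, prof[np.argmin(abs(us-u))].round(0), gp[np.argmin(abs(us-u))].round(0),end=" | ")
E
python3 bub.py a; python3 -c "from rig import sense;print(sense()['force'])"
```

```text
vial row mm 5.375
green ends -31.5 25.125 mid -3.1875
bubble mm from mid -5.738075962159622
-32 167.0 29.0 | -28 92.0 87.0 | -24 88.0 91.0 | -20 109.0 79.0 | -16 167.0 45.0 | -12 175.0 27.0 | -8 195.0 26.0 | -4 194.0 24.0 | 0 117.0 70.0 | 4 89.0 84.0 | 8 83.0 65.0 | 12 93.0 86.0 | 16 93.0 89.0 | 20 93.0 92.0 | 24 120.0 58.0 | 28 147.0 3.0 | 32 106.0 2.0 | [-4.4329748   1.40870289 17.2771653 ][ WARN:0@6.919] global loadsave.cpp:1063 imwrite_ Unsupported depth image for selected encoder is fallbacked to CV_8U.
```

View pics/b_a.png

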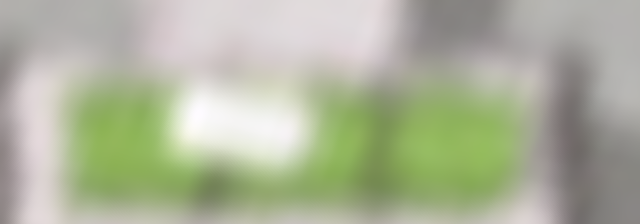

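The bubble is at about -6.6 mm, with rings at columns 210 and 378 and the bubble at about 241. That needs roughly 0.6 rad clockwise, which is + about tool x. I'll turn half of that first.

```bash
python3 -m pendant '[[0.06,0,0,0.0,0,0,0],[0.12,0,0,-0.02,0,0,0],[0.18,0,0,-0.05,0,0,0],[0.24,0,0,-0.07,0,0,0],[0.3,0,0,-0.1,0,0,0]]'
python3 -m pendant '[[0,0,0,0,0,0,0],[0,0,0,0,0,0,0],[0,0,0,0,0,0,0],[0,0,0,0,0,0,0],[0,0,0,0,0,0,0]]'
python3 bub.py b 2>/dev/null|head -3; python3 -c "from rig import sense;s=sense();print(s['force'],s['wrist_torque'],s['time_s'])"
```

```text
time_s: 20.15
eef_pos: [514.5, 263.1, 49.1]
ee_rot: [0.532, -0.467, 0.531, 0.466]
force: [-4.8, 1.7, 19.4]
grip_width: 0.438
time_s: 20.78
eef_pos: [514.3, 263.1, 49.1]
ee_rot: [0.532, -0.467, 0.531, 0.466]
force: [-5.4, 1.3, 21.1]
grip_width: 0.438
vial row mm 5.0
green ends -31.5 25.25 mid -3.125
bubble mm from mid -2.9937436436092835
[-4.94879113  0.70549517 19.73312594] [-0.71989674  0.90754516 -0.13380217] 20.975
```

View pics/b_b.png

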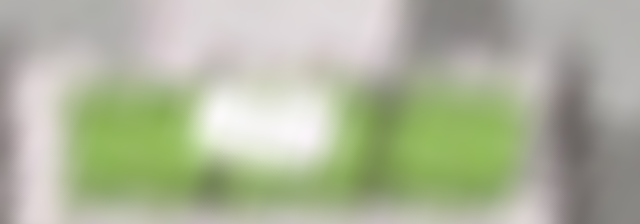

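```bash
python3 -m pendant '[[0.06,0,0,-0.02,0,0,0],[0.12,0,0,-0.05,0,0,0],[0.18,0,0,-0.08,0,0,0],[0.24,0,0,-0.11,0,0,0],[0.31,0,0,-0.13,0,0,0]]'
python3 -m pendant '[[0,0,0,0,0,0,0],[0,0,0,0,0,0,0],[0,0,0,0,0,0,0],[0,0,0,0,0,0,0],[0,0,0,0,0,0,0]]'
python3 bub.py c 2>/dev/null|head -3; python3 -c "from rig import sense;s=sense();print(s['force'],s['wrist_torque'],s['time_s'])"
```

```text
time_s: 21.6
eef_pos: [514.5, 263.2, 50.5]
ee_rot: [0.598, -0.379, 0.596, 0.378]
force: [-3.7, -0.1, 20.3]
grip_width: 0.436
time_s: 22.22
eef_pos: [514.4, 263.2, 50.5]
ee_rot: [0.598, -0.379, 0.596, 0.378]
force: [-4.9, 0.3, 20.8]
grip_width: 0.442
vial row mm 4.875
green ends -31.625 25.25 mid -3.1875
bubble mm from mid -0.5448925444832304
[-5.01744777  1.49279832 20.90393786] [-0.45095534  1.01499284 -0.15547396] 22.425
```

View pics/b_c.png

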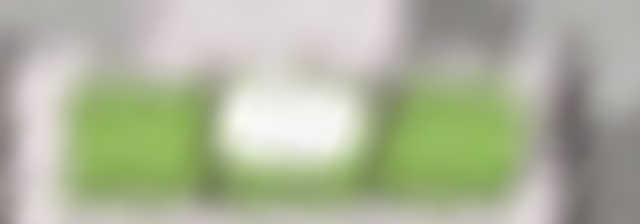

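The bubble is centred between the rings, about -0.5 mm off, with 21 N pressed. One last steady hold and look before handing in.

```bash
python3 -m pendant '[[0.03,0,0,-0.01,0,0,0],[0.03,0,0,-0.01,0,0,0],[0.03,0,0,-0.01,0,0,0],[0.03,0,0,-0.01,0,0,0],[0.03,0,0,-0.01,0,0,0]]'
python3 -m pendant '[[0,0,0,0,0,0,0],[0,0,0,0,0,0,0],[0,0,0,0,0,0,0],[0,0,0,0,0,0,0],[0,0,0,0,0,0,0]]'
python3 bub.py d 2>/dev/null|head -3
python3 - <<'E'
from h import *
im=vision.capture("scene");crop(im,330,130,490,280,5,"sc13.png");print(sense()["force"])
E
```

```text
time_s: 23.05
eef_pos: [514.5, 263.2, 50.6]
ee_rot: [0.604, -0.37, 0.602, 0.37]
force: [-5.0, 0.6, 20.8]
grip_width: 0.438
time_s: 23.68
eef_pos: [514.5, 263.2, 50.6]
ee_rot: [0.604, -0.37, 0.602, 0.37]
force: [-4.4, -0.3, 20.7]
grip_width: 0.435
vial row mm 4.875
green ends -31.625 25.25 mid -3.1875
bubble mm from mid -0.6850844300555958
[-4.30281071 -0.06648554 20.7621035 ]
```

View pics/sc13.png

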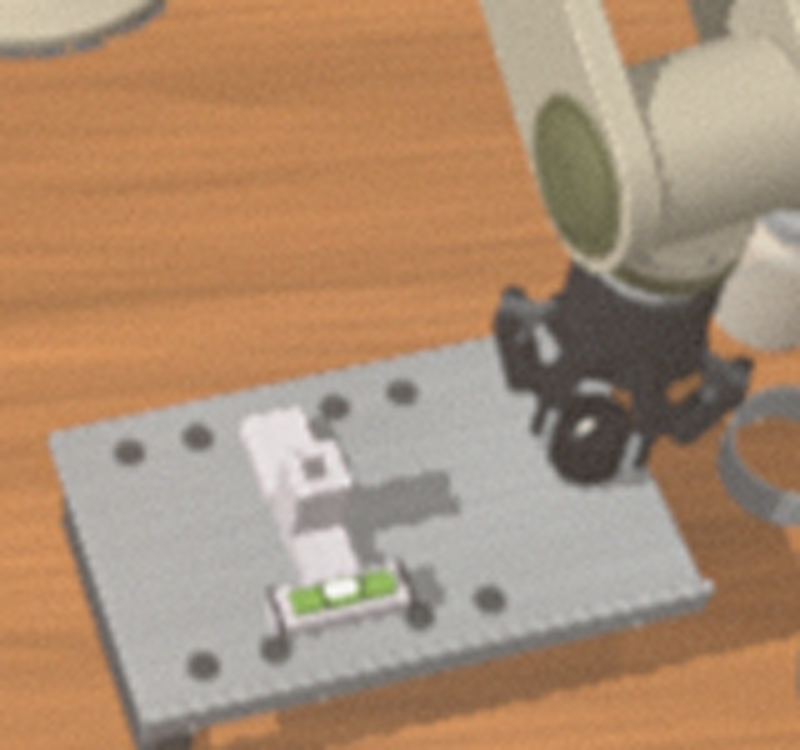

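The level sits untouched on the spigot, the bubble is centred and the knob is held at 21 N. Handing in.

```bash
python3 -c "
from rig import job; print(job.finish_job())"
```

```text
the job is handed in; nothing more can be done
None
```

I handed the job in at about 24 s, with the level on the shelf's spigot and the knob still held pressed with the bubble centred. The hand-in reports no verdict.

- **Level:** I picked the bare aluminium level, lowered its sleeve over the spigot until it touched the shelf and let go. The pictures show it flat, untouched, and with its vial along the shelf. I judged the seating from the contact height, the contact force and the pictures; I could not read it directly.
- **Knob:** I gripped it, sank it about 3.8 mm onto its stop, and turned it about 0.64 rad clockwise while still pressing.
- **Last checks:** The wrist showed about 21 N of downward push, against the 12 N needed. The bubble was about 0.5–0.7 mm off the middle of the lines; 3 mm is allowed.

**What disagreed:**
- **Fingertips:** They are about 39 mm behind the reported TCP. The first grasp therefore closed empty above the sleeve without touching anything, and I redid it lower.
- **Final trim:** The last 0.03 rad of turn made no visible change to the bubble. The reading went from -0.5 to -0.7 mm, which is within the measuring noise.

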